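# Rebuild the swivel foot of a display stand

### The job

Rebuild the swivel foot of the display stand on its round foot plate: first seat the tapered sleeve in the plate's socket, then the tapered plug (spindle up) inside the sleeve, then put the large ring over the spindle, then the small ring on top of it, and last the black cap over the spindle. Lower every part fully home, straight and centred, one after another in this order, letting go of each before taking the next; do not drop parts into place and do not tip any over. Leave the bottle, the heat sink, the circuit board and the meter where they are.

Things in the scene. Friction and masses are not known exactly. Their poses are not given: they have to be found in the camera images.
- foot: Fixed foot plate: dark steel disc, diameter 124, 10 thick, with a tapered socket (open cup) in its middle. Socket: rim 40 above the bench, outer diameter 75 at the rim, bore about 63 at the rim narrowing to about 54 at its floor, which is 15 above the bench. Sizes in mm. Origin: centre of the underside, on the bench; z up.
- sleeve: Tapered sleeve: open aluminium cup, 58 mm tall, standing small end down, as used. Outer diameter 48 at the bottom, 60 at 36 height, then a straight collar (grip it here) to the rim. Floor 5 thick; inner diameter about 41 at the floor, 52 in the collar. Seated, its bottom is 15 above the bench, 3 play all round. Origin: centre of the underside; z up its axis.
- plug: Steel plug, 118 mm tall, standing small end down, as used. Body diameter 34 at the bottom, 44 at 50 height, straight to a flat shoulder at 60; above it a spindle of diameter 12 (grip its upper part), tapering from 113 to a 6 wide tip. Seated on the sleeve's floor, its bottom is 5 above the sleeve's bottom, 3 to 4 play, shoulder 7 above the rim. Origin: centre of the underside; z up its axis.
- large_ring: Large steel ring lying flat: outer diameter 56, hole diameter 24, 16 thick (mm). Goes flat on the plug's shoulder: its underside 60 above the plug's underside. Origin: centre of the underside; z up its axis.
- small_ring: Small steel ring lying flat: outer diameter 42, hole diameter 22, 14 thick (mm). Goes flat on the large ring: its underside 76 above the plug's underside. Origin: centre of the underside; z up its axis.
- cap: Black plastic cap, a plain round knob, diameter 38, 40 mm tall, standing closed end up, as used; a blind hole from below, diameter 22, 32 deep, goes over the spindle (28 of which stands clear of the small ring). Its underside ends 90 above the plug's underside. Origin: centre of the underside, at the open end; z up its axis.
- bottle: Bystander: white plastic bottle with blue cap, diameter 44, 115 mm tall, loose. Origin: centre of the underside.
- heatsink: Bystander: finned aluminium heat sink, 64 (its x) by 44 by 30 mm tall, loose. Origin: centre of the underside.
- board: Bystander: green circuit board with components, 160 (its x) by 110, about 20 mm tall, loose, at the robot's left. Origin: centre of the underside.
- meter: Bystander: yellow hand meter, 150 (its x) by 75 by 42 mm tall, loose, at the robot's right. Origin: centre of the underside.
Mind the look-alikes: they are no part of the job. Leave any turquoise or yellow look-alike of the small_ring alone. Leave any red look-alike of the sleeve alone.

How it is judged:
By the outcome, as a careful person would: the job done as asked, in the order asked, and still so for the second after the job is handed in, with the robot touching nothing.
It also fails if it takes over 136 s, if anything falls off the work surface, if the arm or the gripper's body presses on something with over 40 N, if the wrist force passes 120 N, or if a joint passes its speed limit or range.

### The arm

A 6-joint arm with a two-finger parallel gripper is mounted at the origin on the work surface. World frame = base frame: x ahead of the robot, y to its left, z up, the work surface at z = 0. Lengths are in m, angles in rad, forces in N, time in s.
With the tool pointing down it reaches from about 0.35 to 0.975 m from the base axis. Payload 7.1 kg.
Tool frame: the origin (TCP) lies midway between the tips of the shut fingers; the grasp point (between the pads) lies 19 mm behind it; z points along the fingers, y is the line along which they close (so a half turn about z gives the same grasp; the last joint's range is limited). The gripper opens to 88 mm and grips with 3 to 60 N. Pads are 20 mm wide; open, the fingers measure 115 mm over their backs; the gripper's body (75 mm by 178 mm) begins 61 mm behind the grasp point.
Start: joints at [1.119, 0.423, 1.63, -0, 1.089, -0.019], TCP at [0.262, 0.567, 0.197] pointing down, gripper open.
Joint ranges: [-3, 3], [-0.9, 2.11], [0.09, 2.58], [-1.31, 4.45], [0.11, 2.69], [-2.54, 2.54]. Speed limits (rad/s): [2.39, 2.39, 3.01, 3.14, 3.14, 3.14].

### API

Orientations are given as a unit quaternion [w, x, y, z].
In Python, from station import move_pose, movel, movej, command_gripper, wait, inverse_kinematics, read_camera, camera_info, MotionError, job_done, get_time, get_joint_pos, get_qvel, get_effort, get_tcp_pos, get_ee_rot, get_ft_force, get_ft_torque, get_grip_width, get_finger_force gives the robot as it stands. Calls block until the motion is done:
- move_pose(position, orientation): joint-space move of the TCP to a pose.
- movel(position, frame=None, v=0.15, until_force=None): straight line of the TCP; frame=None keeps the orientation; v is the mean speed in m/s. With until_force (N) it stops when the force on the tool has changed by that much, and returns True; else False.
- movej(angles): joint-space move.
- command_gripper(opening): opening from 0.0 (shut) to 1.0 (fully open); the grip force is fixed at half the most; returns when the fingers have stopped.
- wait(seconds).
- inverse_kinematics(position, orientation): joint angles nearest the present ones, or None.
- read_camera(name): name is "scene" or "top"; returns the picture (400x640x3 uint8, red, green, blue); there is no depth.
- camera_info(name): a dict with "intrinsics" (3x3 intrinsics, pixels), "dist" ([k1, k2, p1, p2, k3] as OpenCV has them; the pictures are not rectified), "T" (4x4, takes a point from camera to world coordinates). Camera axes: x right, y up, looking along -z (the intrinsics and any distortion apply to the point x, -y, -z); pixel columns grow to the right and rows downward; lengths in m; the calibration is good to about 2 mm. A picture is of the moment at which its call begins. camera_info takes no time and is no camera call.
A pose or a line that the arm cannot do raises MotionError and nothing moves.
- job_done(): hands the job in; it is judged then, once.
Readings, each from a call of its own:
- get_time(): time.
- get_joint_pos(): joint angles.
- get_qvel(): joint speeds.
- get_effort(): joint torques, N m.
- get_tcp_pos(): TCP position.
- get_ee_rot(): TCP orientation.
- get_ft_force(): force on the tool from outside, world axes, zero at the start.
- get_ft_torque(): the same for the moment, N m.
- get_grip_width(): opening from 0.0 (shut) to 1.0 (fully open).
- get_finger_force(): force on a finger pad.
Only numpy, scipy, OpenCV 4.12 (cv2) and the standard library are available. Lean on these libraries where they do the work, as an engineer would, in place of code of your own. Each camera call takes 0.05 s, during which the arm holds its last target. There are 200 camera calls.

## Working session

There is one attempt and no reset: what is moved stays moved. The work goes in short steps, each a Python script; the robot and the scene stay as the last script left them, time stands still between calls to the robot, and variables do not carry over. Pictures are saved under pics/ and viewed, at most 14 in all, crops included, and the job is handed in when it is done.

```bash
mkdir -p pics; ls
python3 - <<'E'
from station import *
import cv2
for n in("scene","top"):
    i=camera_info(n);print(n,i["intrinsics"],i["dist"],i["T"])
    cv2.imwrite(f"pics/{n}0.png",cv2.resize(read_camera(n)[:,:,::-1],(800,500),interpolation=cv2.INTER_CUBIC))
print(get_time(),get_ee_rot())
E
```

```text
pics
scene [[366.4317278    0.         320.56402682]
 [  0.         366.4317278  198.50502281]
 [  0.           0.           1.        ]] [0.00895407 0.         0.         0.         0.        ] [[ 0.70000302 -0.44479436  0.55870722  1.15525758]
 [ 0.71410877  0.44327348 -0.54180928 -0.64352299]
 [-0.00666638  0.77824585  0.62792432  0.76248896]
 [ 0.          0.          0.          1.        ]]
top [[397.75064546   0.         317.04634136]
 [  0.         397.75064546 193.48089323]
 [  0.           0.           1.        ]] [-0.03778925  0.          0.          0.          0.        ] [[ 0.02917988  0.99801373 -0.05583122  0.42170152]
 [-0.99954577  0.02871238 -0.00915746 -0.01881352]
 [-0.00753623  0.05607307  0.99839822  1.13494691]
 [ 0.          0.          0.          1.        ]]
0.1 [-1.71704605e-04  2.14738341e-01  9.76671374e-01 -6.65606395e-04]
```

View pics/scene0.png

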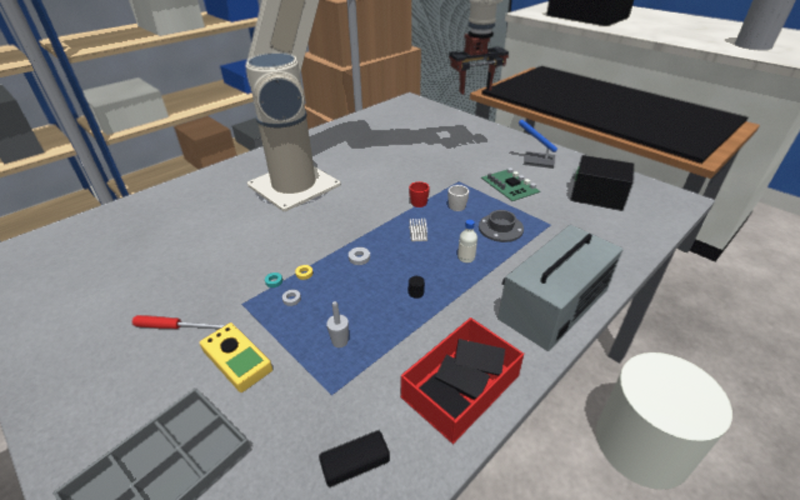

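View pics/top0.png

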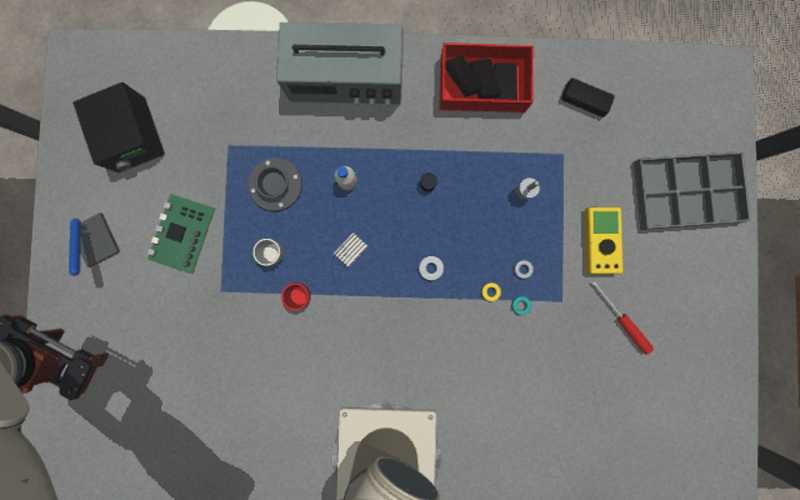

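Scene: the sleeve candidates in the top view (800-wide) are aluminium (267,253) and red (296,297); I take the aluminium one. The small ring candidates are steel (524,269), yellow (491,292) and turquoise (522,306); I take the steel one. The large ring is at (431,268), the plug at (530,187), the cap at (428,182) and the foot at (274,184). Next are close crops to check these.

Run:
```python
from station import *
import cv2
im=read_camera("top")[:,:,::-1]
for k,(x,y,w,h) in enumerate([(180,120,150,112),(325,130,120,90),(325,180,120,90)]):
    s=750/w
    cv2.imwrite(f"pics/c{k}.png",cv2.resize(im[y:y+h,x:x+w],None,fx=s,fy=s,interpolation=cv2.INTER_CUBIC))
im=read_camera("scene")[:,:,::-1]
a=cv2.resize(im[140:200,340:440],None,fx=5,fy=5,interpolation=cv2.INTER_CUBIC)
b=cv2.resize(im[220:285,220:350],None,fx=5,fy=5,interpolation=cv2.INTER_CUBIC)[:, :]
import numpy as np
o=np.zeros((600,650,3),np.uint8);o[:300,:500]=a;o[300:600]=b[:300];cv2.imwrite("pics/c3.png",o)
```

```text
(no output)
```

View pics/c0.png

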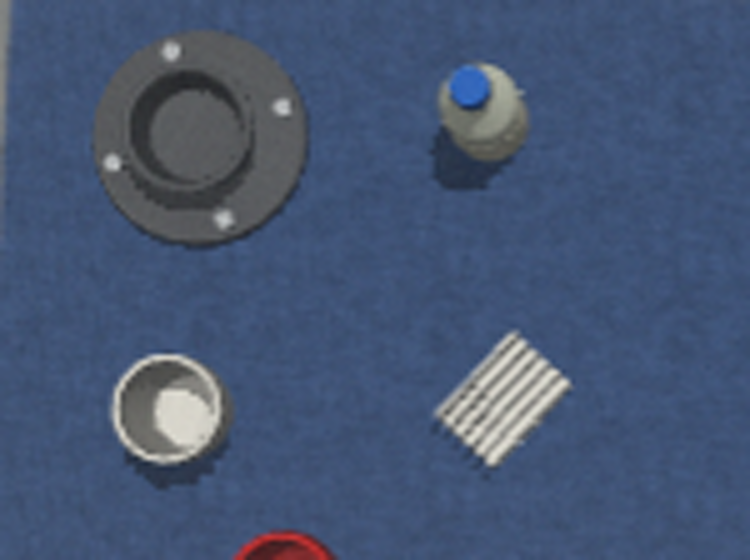

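View pics/c1.png

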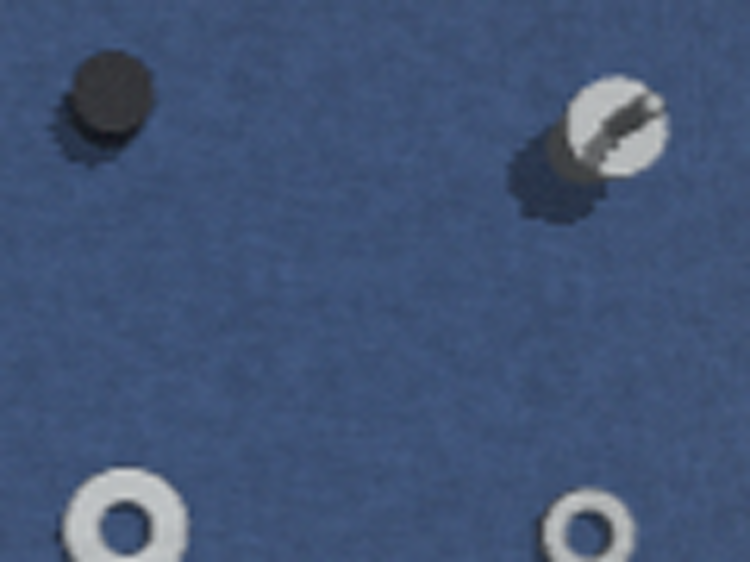

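View pics/c2.png

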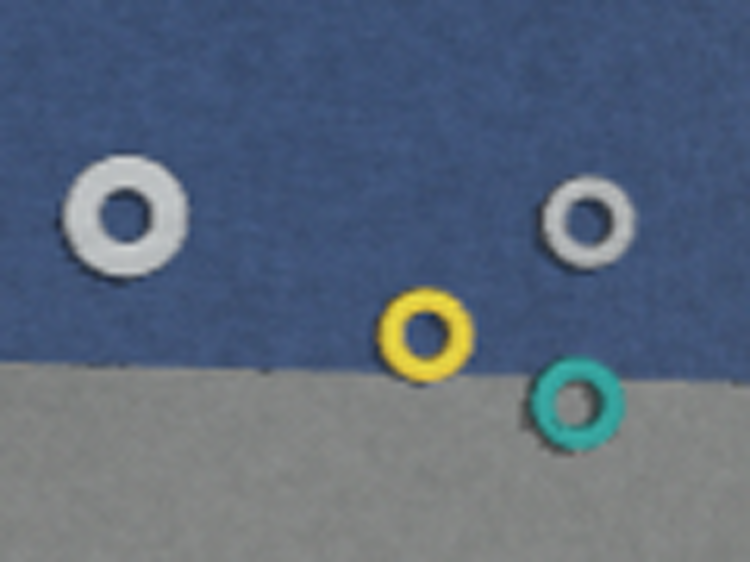

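View pics/c3.png

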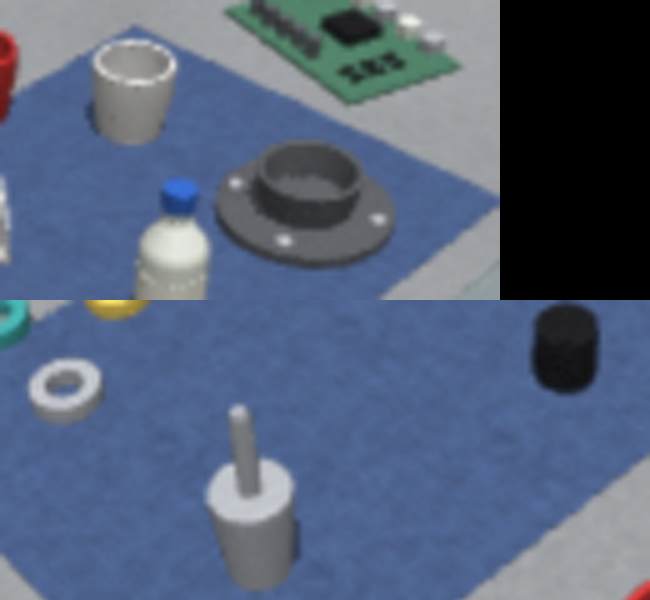

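Crops confirm the choice: bare aluminium sleeve at crop c0 (168,409), foot disc (200,137), cap c1 (112,91), plug shoulder c1 (617,126), large ring c2 (126,215) and steel small ring c2 (588,221). The scene view shows them all upright.

```bash
cat > h.py <<'E'
from station import *
import numpy as np, cv2
def px2w(cam,u,v,z):
    i=camera_info(cam);T=np.array(i["T"])
    p=cv2.undistortPoints(np.array([[[u,v]]],float),np.array(i["intrinsics"]),np.array(i["dist"]))[0,0]
    d=T[:3,:3]@[p[0],-p[1],-1];o=T[:3,3]
    return o+d*(z-o[2])/d[2]
def crop(cam,c,s,off,z):
    return px2w(cam,*[(c[k]+.5)/s-.5+off[k] for k in(0,1)],z)
E
python3 - <<'E'
from h import *
for n,c,s,o,z in [("foot disc",(200.5,137),5,(180,120),.01),("bolts",(197.5,135),5,(180,120),.012),("foot rim",(190.5,129),5,(180,120),.04),
 ("sleeve",(168,409.5),5,(180,120),.058),("cap",(112.5,91.5),6.25,(325,130),.04),("plug sh",(617.5,126.5),6.25,(325,130),.06),("plug tip",(655,99),6.25,(325,130),.118),
 ("large",(126,215.5),6.25,(325,180),.016),("small",(588.5,221.5),6.25,(325,180),.014)]:
    print(n,crop("top",c,s,o,z).round(4))
for n,c,o,z in [("sleeve",(134,63),(340,140),.058),("foot rim",(308.5,171),(340,140),.04),("foot disc",(305,206),(340,140),.01),("plug sh",(250,191),(220,220),.06),("tip",(239,108),(220,220),.117),("small",(66,82),(220,220),.014),("cap",(567,23),(220,220),.04)]:
    print("sc",n,crop("scene",c,5,o,z).round(4))
E
```

```text
foot disc [0.6099 0.2742 0.01  ]
bolts [0.6107 0.2754 0.012 ]
foot rim [0.6092 0.2722 0.04  ]
sleeve [0.452  0.2729 0.058 ]
cap [ 0.6219 -0.0757  0.04  ]
plug sh [ 0.6093 -0.2953  0.06  ]
plug tip [ 0.6112 -0.2958  0.118 ]
large [ 0.4286 -0.088   0.016 ]
small [ 0.4319 -0.2966  0.014 ]
sc sleeve [0.4549 0.269  0.058 ]
sc foot rim [0.6111 0.2693 0.04  ]
sc foot disc [0.6118 0.2709 0.01  ]
sc plug sh [ 0.6103 -0.2975  0.06  ]
sc tip [ 0.608  -0.2958  0.117 ]
sc small [ 0.4334 -0.2983  0.014 ]
sc cap [ 0.6221 -0.0774  0.04  ]
```

```bash
cat >> h.py <<'E'
from scipy.spatial.transform import Rotation as R
def quat(ax):
    """tool down, closing line along angle ax (rad, world)"""
    best=None
    for a in (ax,ax+np.pi):
        y=np.array([np.cos(a),np.sin(a),0]);z=np.array([0,0,-1.]);x=np.cross(y,z)
        q=R.from_matrix(np.c_[x,y,z]).as_quat()[[3,0,1,2]]
        j=inverse_kinematics([0.5,0,0.25],q)   # neutral place: pick the turn with least wrist angle
        if j is not None and (best is None or abs(j[5])<best[0]): best=(abs(j[5]),q)
    return best[1]
def snap(cam,name,box,s):
    x,y,w,h=box
    cv2.imwrite(f"pics/{name}.png",cv2.resize(read_camera(cam)[y:y+h,x:x+w,::-1],None,fx=s,fy=s,interpolation=cv2.INTER_CUBIC))
def st(): print("t",round(get_time(),2),"tcp",np.round(get_tcp_pos(),4),"w",round(get_grip_width()*88,1),"F",np.round(get_ft_force(),1),"M",np.round(get_ft_torque(),2))
E
python3 - <<'E'
from h import *
red=px2w("top",236.8,237.6,.058)
s=np.array([.4535,.271]);d=red[:2]-s;print(red,d)
a=np.arctan2(d[1],d[0])+np.pi/2
a=(a+np.pi/2)%np.pi-np.pi/2
print("a",a)
q=quat(a)
move_pose([*s,.13],q);st();print(get_joint_pos())
movel([*s,.031],v=.12);st()
command_gripper(0.3);st()
movel([*s,.12]);st()
F=np.array([.610,.272])
q2=quat(0.0);print(inverse_kinematics([*F,.12],q2))
move_pose([*F,.12],q2);st()
movel([*F,.070]);st()
snap("top","s1",(180,120,100,75),8)
snap("scene","s2",(365,130,80,60),10)
E
```

```text
[0.35621984 0.20453127 0.058     ] [-0.09728016 -0.06646873]
a -0.9713862236726198
t 1.55 tcp [0.4536 0.2716 0.1302] w 88.3 F [ 0.1 -0.  -0.7] M [-0.08  0.07  0.04]
[5.16836356e-01 3.75123506e-01 1.89263849e+00 1.80695588e-04
 8.73223415e-01 1.48647676e+00]
t 2.52 tcp [0.4539 0.2714 0.0315] w 88.0 F [ 0.2  0.5 -0.2] M [-0.01  0.13  0.  ]
t 3.58 tcp [0.4544 0.2732 0.0328] w 26.5 F [-6.1  6.8 15.6] M [1.53 1.31 0.02]
t 4.32 tcp [0.453  0.2706 0.1194] w 26.6 F [ 0.   0.6 -1. ] M [-0.03  0.15  0.01]
[ 4.01622395e-01  5.71624039e-01  1.57909975e+00 -4.44089210e-16
  9.90868860e-01  4.01622395e-01]
t 5.33 tcp [0.609  0.2717 0.1188] w 26.4 F [ 0.2  0.1 -0.3] M [-0.07  0.08 -0.04]
t 5.82 tcp [0.6096 0.2721 0.0699] w 26.2 F [ 0.2  0.1 -0.1] M [-0.06  0.   -0.  ]
```

Run:
```python
from h import *
a=cv2.resize(read_camera("top")[120:270,160:320,::-1],None,fx=2.5,fy=2.5,interpolation=cv2.INTER_CUBIC)
b=cv2.resize(read_camera("scene")[120:270,290:450,::-1],None,fx=2.5,fy=2.5,interpolation=cv2.INTER_CUBIC)
cv2.imwrite("pics/look.png",np.hstack([a,b]));st()
```

```text
t 6.02 tcp [0.6108 0.2724 0.0713] w 26.6 F [-0.7  0.2  0.4] M [-0.08  0.02  0.06]
```

View pics/look.png

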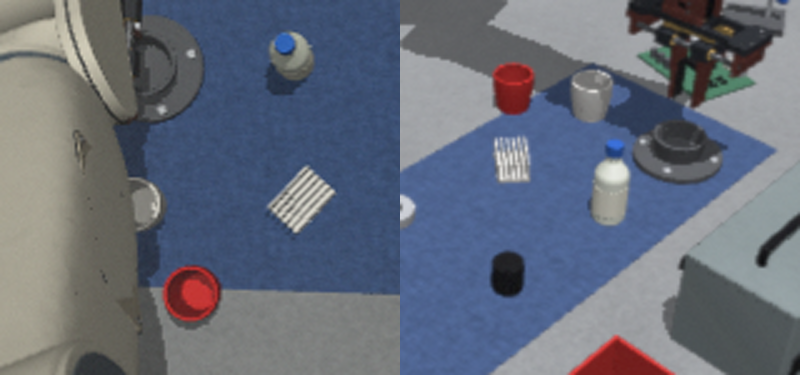

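Run:
```python
from h import *
def w2px(cam,p):
    i=camera_info(cam);T=np.linalg.inv(np.array(i["T"]));c=T[:3,:3]@p+T[:3,3]
    return cv2.projectPoints(np.array([[c[0],-c[1],-c[2]]]),np.zeros(3),np.zeros(3),np.array(i["intrinsics"]),np.array(i["dist"]))[0].ravel()
p=get_tcp_pos();print(p,get_ee_rot(),get_joint_pos(),w2px("scene",np.array(p)),w2px("top",np.array(p)))
im=read_camera("scene")[110:185,360:460,::-1];cv2.imwrite("pics/l2.png",cv2.resize(im,None,fx=8,fy=8,interpolation=cv2.INTER_CUBIC))
```

```text
[0.61075861 0.27236405 0.07127499] [3.91871255e-04 7.07104029e-01 7.07108801e-01 9.39240954e-04] [ 4.01691824e-01  6.33652448e-01  1.59995698e+00 -2.98806708e-05
  9.05947943e-01  4.01703486e-01] [402.97760737 165.76407921] [214.70645878 142.8116232 ]
```

View pics/l2.png

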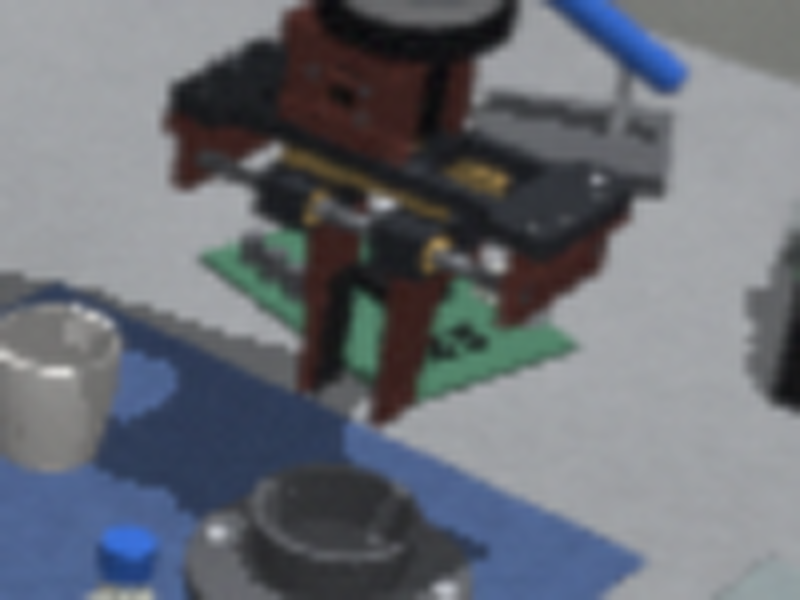

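The gripper never held the sleeve. The image puts the finger tips at about l2 (355,402), roughly 20 mm higher than the reported TCP, so the fingers slid over the rim. I'll check the true tip height by touching the bench.

```bash
cat >> h.py <<'E'
def w2px(cam,p):
    i=camera_info(cam);T=np.linalg.inv(np.array(i["T"]));c=T[:3,:3]@p+T[:3,3]
    return cv2.projectPoints(np.array([[c[0],-c[1],-c[2]]]),np.zeros(3),np.zeros(3),np.array(i["intrinsics"]),np.array(i["dist"]))[0].ravel()
E
python3 - <<'E'
from h import *
movel([.61,.272,.13]);command_gripper(0)
move_pose([.53,.03,.06],quat(0));st()
print(movel([.53,.03,-.035],v=.04,until_force=4));st();
print(np.mean([get_tcp_pos() for _ in range(10)],0))
p=np.array(get_tcp_pos());
for n in("scene","top"):
    u=w2px(n,p);print(u);x,y=int(u[0])-25,int(u[1])-25
    im=read_camera(n)[y:y+50,x:x+50,::-1];cv2.imwrite(f"pics/t_{n}.png",cv2.resize(im,None,fx=8,fy=8,interpolation=cv2.INTER_CUBIC))
a=cv2.imread("pics/t_scene.png");b=cv2.imread("pics/t_top.png");cv2.imwrite("pics/t.png",np.hstack([a,b]))
movel([.53,.03,.1]);st()
E
```

```text
t 8.22 tcp [0.5314 0.0307 0.0605] w 0.4 F [ 0.6 -0.2  0.4] M [-0.06  0.06  0.01]
True
t 10.11 tcp [ 0.5299  0.03   -0.0255] w 0.2 F [-2.3  0.5  7.1] M [-0.07  0.25 -0.03]
[ 0.52994137  0.03000113 -0.0254527 ]
[335.26304219 209.57341518]
[304.45331222 178.33769697]
t 11.2 tcp [0.5293 0.03   0.0993] w 0.3 F [ 0.   0.8 -0.2] M [-0.06  0.13 -0.01]
```

View pics/t.png

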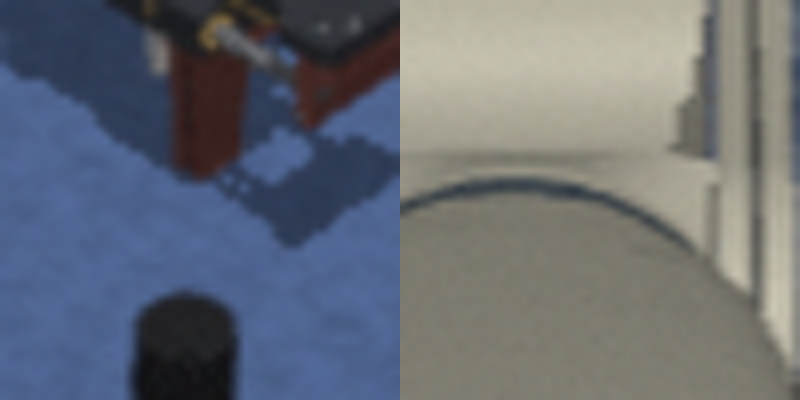

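Run:
```python
from h import *
print(px2w("scene",335.5,205.5,0.0))
command_gripper(1.0)
a=cv2.resize(read_camera("top")[180:230,190:240,::-1],None,fx=8,fy=8,interpolation=cv2.INTER_CUBIC)
b=cv2.resize(read_camera("scene")[135:185,340:390,::-1],None,fx=8,fy=8,interpolation=cv2.INTER_CUBIC)
cv2.imwrite("pics/sl.png",np.hstack([a,b]));st()
```

```text
[0.53667833 0.02339875 0.        ]
t 12.68 tcp [0.53 0.03 0.1 ] w 88.1 F [-0.1  0.6  0.2] M [-0.07  0.05 -0.02]
```

View pics/sl.png

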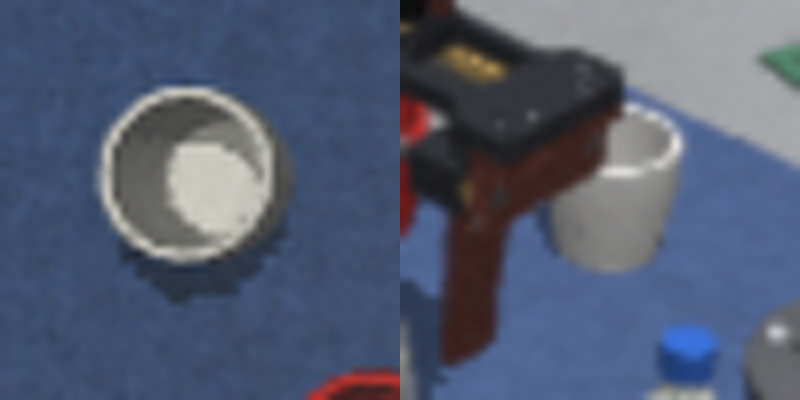

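```bash
cat >> h.py <<'E'
Z=-0.0252   # command z = true tip height + Z
E
python3 - <<'E'
from h import *
t=crop("top",(186.5,175.5),8,(190,180),.058);print(t)
s=t[:2]+[.0014,-.0018]
move_pose([*s,.13],quat(np.pi/2))
movel([*s,.030+Z],v=.12);st()
command_gripper(0.5);st();wait(.2);st()
command_gripper(0.9)
movel([*s,.075+Z]); move_pose([*s,.075+Z],quat(0)); movel([*s,.030+Z])
command_gripper(0.5);wait(.2);st()
E
```

```text
[0.45192452 0.27380604 0.058     ]
t 15.65 tcp [0.4538 0.2723 0.0054] w 88.1 F [ 0.6  0.8 -0.1] M [ 0.01  0.11 -0.  ]
t 16.2 tcp [0.4536 0.2722 0.0051] w 60.6 F [-0.6  1.   4.1] M [ 0.09  0.26 -0.07]
t 16.4 tcp [0.4536 0.2722 0.0051] w 60.5 F [-0.9  0.3  6.1] M [0.1  0.28 0.02]
t 19.88 tcp [0.4536 0.2723 0.0056] w 58.6 F [-1.3  0.2  7.5] M [-0.09  0.4  -0.03]
```

Run:
```python
from h import *
s=[.4533,.2720]
movel([*s,.12+Z],v=.15);st()
F=[.6105,.2718]
movel([*F,.12+Z],v=.2)
movel([*F,.030+.052+Z]);st()
a=cv2.resize(read_camera("scene")[125:200,365:440,::-1],None,fx=8,fy=8,interpolation=cv2.INTER_CUBIC)
cv2.imwrite("pics/hv.png",a)
```

```text
t 20.62 tcp [0.4528 0.2717 0.0942] w 58.4 F [-0.1 -0.  -0.1] M [-0.05  0.13 -0.02]
t 21.96 tcp [0.6094 0.2717 0.0564] w 58.5 F [1.7 0.2 0.2] M [-0.06  0.08 -0.01]
```

View pics/hv.png

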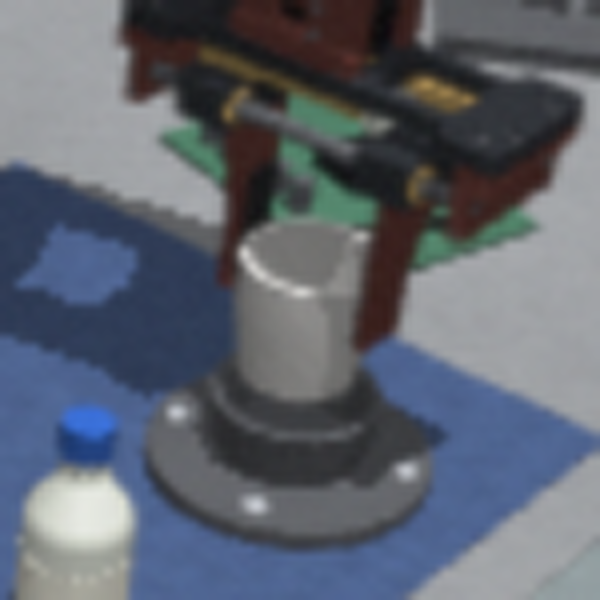

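Run:
```python
from h import *
for z in(.01,.04,.052,.11): print(z,(w2px("scene",np.array([.6105,.2718,z]))-[365,125]+.5)*8-.5)
im=cv2.imread("pics/hv.png");g=im.astype(int).sum(2)
for y in (330,350,370): print(y,"sleeve",[int(x) for x in np.where(np.abs(np.diff(g[y,200:400]))>18)[0]+200])
for y in (430,445,460): print(y,"foot",[int(x) for x in np.where(np.abs(np.diff(g[y,120:460]))>14)[0]+120])
```

```text
0.01 [287.02032693 447.70794282]
0.04 [296.173267   390.93575517]
0.052 [299.91337027 367.74488103]
0.11 [318.66050746 251.56735558]
330 sleeve [393, 394, 395, 396, 397, 398]
350 sleeve []
370 sleeve []
430 foot []
445 foot []
460 foot []
```

Run:
```python
import cv2
im=cv2.imread("pics/hv.png")[330:560,130:450]
cv2.imwrite("pics/hv2.png",cv2.resize(cv2.convertScaleAbs(im,alpha=1.8),None,fx=2.5,fy=2.5))
```

```text
(no output)
```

View pics/hv2.png

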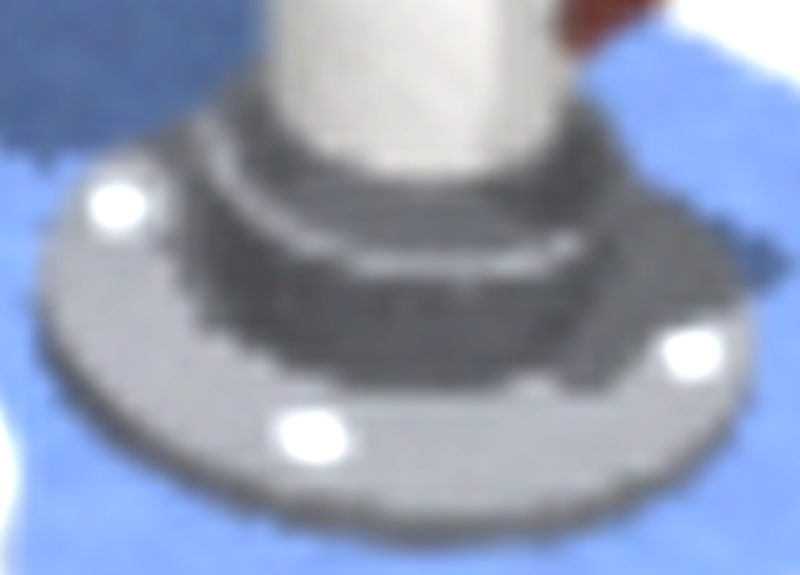

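The sleeve is centred over the socket to about 1 mm: sleeve bottom at hv x≈297 and foot rim at x≈293 to 296. I'll lower it with a force guard.

Run:
```python
from h import *
F=[.6105,.2718]
print(movel([*F,.030+.020+Z],v=.05,until_force=6));st()
print(movel([*F,.030+.008+Z],v=.02,until_force=6));st()
```

```text
False
t 22.8 tcp [0.6105 0.2718 0.0247] w 58.5 F [-0.2 -0.1 -1.9] M [-0.09  0.05  0.01]
True
t 23.18 tcp [0.6109 0.2724 0.0205] w 58.9 F [-0.6  0.2  4. ] M [-0.04  0.08  0.04]
```

Run:
```python
from h import *
F=np.array([.6105,.2718]);z=.030+.017+Z
movel([*F,z],v=.05);st()
c=F.copy()
for k in(0,1):
    r=[]
    for s in(1,-1):
        g=c.copy();g[k]+=s*.006
        h=movel([*g,z],v=.012,until_force=5);r.append(get_tcp_pos()[k]);print(k,s,h,r[-1],np.round(get_ft_force(),1))
        movel([*c,z],v=.03)
    c[k]=np.mean(r)
movel([*c,z],v=.03)
print("centre",c);st()
```

```text
t 23.43 tcp [0.6106 0.272  0.0219] w 58.7 F [-0.1  0.5  0.2] M [0.2  0.15 0.02]
0 1 True 0.6106177732855842 [-1.2  1.8  0. ]
0 -1 True 0.607843833292735 [ 0.6  1.1 -0.1]
1 1 True 0.2765736723459829 [ 2.7 -1.9  0.6]
1 -1 True 0.27189616810340367 [1.1 1.6 0.8]
centre [0.6092308  0.27423492]
t 26.15 tcp [0.609  0.274  0.0215] w 58.2 F [ 0.7 -0.5 -1.8] M [-0.04  0.07  0.02]
```

Run:
```python
from h import *
c=np.array([.6092,.2742]);z=.030+.017+Z
for k in(0,1):
    r=[]
    for s in(1,-1):
        g=c.copy();g[k]+=s*.006
        h=movel([*g,z],v=.015,until_force=5);r.append(get_tcp_pos()[k]);print(k,s,h,r[-1])
        movel([*c,z],v=.03)
    c[k]=np.mean(r)
print("centre",c)
movel([*c,z],v=.03)
print(movel([*c,.030+.008+Z],v=.02,until_force=6));st()
command_gripper(0.85);st()
movel([*c,.10+Z]);st()
```

```text
0 1 True 0.6120238813053627
0 -1 True 0.607103992856716
1 1 True 0.2765364402535984
1 -1 True 0.2718311654296252
centre [0.60956394 0.2741838 ]
True
t 28.92 tcp [0.6097 0.2742 0.0207] w 58.6 F [ 0.3 -0.3  5.1] M [-0.09  0.03  0.09]
t 29.4 tcp [0.6088 0.2738 0.0196] w 75.0 F [ 0.3  0.3 -0.4] M [-0.02  0.09 -0.05]
t 29.92 tcp [0.6095 0.2742 0.0749] w 74.7 F [ 0.1  0.4 -0.2] M [-0.06  0.05 -0.01]
```

Run:
```python
from h import *
C=[.6095,.2742];P=[.6093,-.2953]
movel([*C,.18+Z],v=.25)
movel([*P,.18+Z],v=.35);st()
movel([*P,.082+Z],v=.15);st()
command_gripper(0.05);wait(.2);st()
movel([*P,.215+Z],v=.2);st()
movel([C[0],C[1],.215+Z],v=.3);st()
movel([*C,.082+.080+Z],v=.12);wait(.2);st()
a=cv2.resize(read_camera("scene")[105:205,360:450,::-1],None,fx=6,fy=6,interpolation=cv2.INTER_CUBIC)
cv2.imwrite("pics/pl.png",a)
```

```text
t 32.16 tcp [ 0.6092 -0.2939  0.1546] w 74.7 F [0.9 1.  0.2] M [-0.03 -0.02 -0.05]
t 32.96 tcp [ 0.61   -0.2954  0.0576] w 75.0 F [ 0.1 -0.6 -0.7] M [-0.06  0.09  0.04]
t 34.15 tcp [ 0.6092 -0.2953  0.0568] w 11.6 F [-1.3 -0.2  0.6] M [-0.09  0.14  0.07]
t 34.97 tcp [ 0.6084 -0.2948  0.1884] w 11.1 F [-0.4  0.  -3.9] M [-0.04  0.    0.02]
t 37.02 tcp [0.6096 0.273  0.1898] w 11.1 F [ 0.7  0.5 -3.1] M [-0.05  0.03 -0.03]
t 37.81 tcp [0.6102 0.2745 0.1379] w 11.2 F [-0.4 -0.2 -2.6] M [-0.01  0.06  0.02]
```

View pics/pl.png

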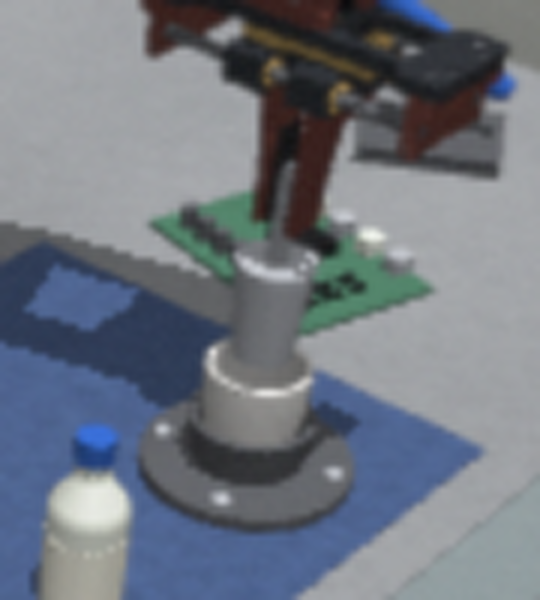

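Run:
```python
from h import *
C=[.6095,.2742]
print(movel([*C,.082+.026+Z],v=.06,until_force=6));st()
print(movel([*C,.082+.014+Z],v=.02,until_force=6));st()
c=np.array(C);z=.082+.022+Z
movel([*c,z],v=.05)
for k in(0,1):
    r=[]
    for s in(1,-1):
        g=c.copy();g[k]+=s*.007
        h=movel([*g,z],v=.015,until_force=5);r.append(get_tcp_pos()[k]);print(k,s,h,r[-1])
        movel([*c,z],v=.03)
    c[k]=np.mean(r)
print("centre",c);st()
```

```text
False
t 38.91 tcp [0.6099 0.2743 0.0832] w 11.3 F [-1.  -0.7 -3.1] M [-0.04  0.05  0.04]
True
t 39.33 tcp [0.6098 0.2744 0.0767] w 11.1 F [-0.7  0.4  5.2] M [-0.09  0.21  0.01]
0 1 False 0.6164023863691028
0 -1 False 0.603107096289593
1 1 False 0.28122976114943793
1 -1 False 0.26773495832190636
centre [0.60975474 0.27448236]
t 43.58 tcp [0.6095 0.274  0.0785] w 11.2 F [ 0.1  0.1 -2.8] M [-0.04  0.06  0.01]
```

Run:
```python
from h import *
C=np.array([.6095,.2742]);z=.082+.0215+Z
movel([*C,z],v=.03)
for d in([.0037,0],[0,0],[0,.0037],[0,0]): movel([*(C+d),z],v=.03)
print(movel([*C,.082+.014+Z],v=.02,until_force=6));st()
command_gripper(0.5);st()
movel([*C,.20+Z],v=.2)
L=[.4286,-.088]
movel([*L,.16+Z],v=.35)
im=read_camera("scene")[120:200,365:440,::-1];cv2.imwrite("pics/seat.png",cv2.resize(im,None,fx=7,fy=7,interpolation=cv2.INTER_CUBIC))
im=read_camera("top")[120:180,190:250,::-1];cv2.imwrite("pics/seatT.png",cv2.resize(im,None,fx=7,fy=7,interpolation=cv2.INTER_CUBIC))
a=cv2.imread("pics/seat.png")[:420,:380];b=cv2.imread("pics/seatT.png");cv2.imwrite("pics/seat2.png",np.hstack([a,b]));st()
```

```text
True
t 45.17 tcp [0.6099 0.2743 0.0767] w 11.4 F [-0.7 -0.6  4.5] M [-0.18  0.2  -0.08]
t 45.86 tcp [0.6087 0.2738 0.0752] w 44.2 F [-0.2 -0.3  0.3] M [-0.12  0.03  0.01]
t 47.92 tcp [ 0.4292 -0.0871  0.1348] w 43.6 F [-0.3  0.3 -0.1] M [-0.12  0.06  0.05]
```

View pics/seat2.png

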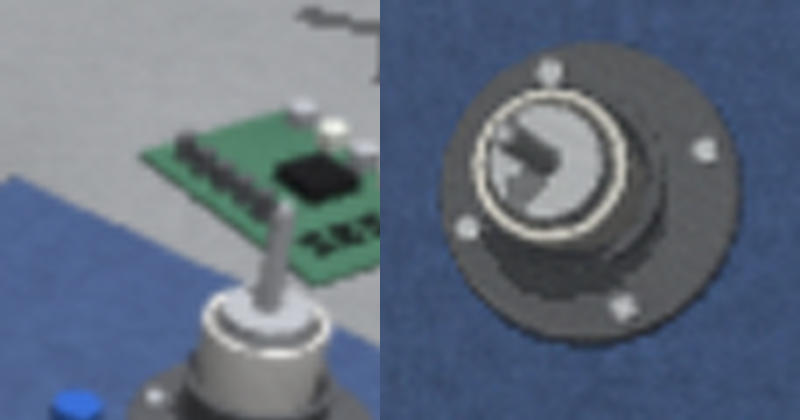

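The plug is seated and straight. In the top crop the sleeve rim centre is at (550,164), the shoulder at (547,161) and the disc at (591,195). That used my last picture, so I'll continue with numbers only.

Run:
```python
from h import *
for n,p,z in(("disc",(591-380,195),.01),("rim",(550-380,164.5),.073),("sh",(547-380,161),.08)): print(n,crop("top",p,7,(190,120),z).round(4))
L=[.4286,-.088]
command_gripper(0.95)
movel([*L,.05+Z],v=.2)
print(movel([*L,.004+Z],v=.06,until_force=5));st()
command_gripper(0.4);wait(.2);st()
command_gripper(0.9)
movel([*L,.05+Z]);move_pose([*L,.05+Z],quat(np.pi/2));print(movel([*L,.004+Z],v=.06,until_force=5))
command_gripper(0.4);wait(.2);st()
movel([*L,.06+Z]);st()
```

```text
disc [0.6087 0.2741 0.01  ]
rim [0.6097 0.2742 0.073 ]
sh [0.6098 0.2735 0.08  ]
False
t 50.31 tcp [ 0.4287 -0.088  -0.0212] w 83.4 F [-0.5  0.4  0.1] M [-0.05  0.03  0.06]
t 51.07 tcp [ 0.4286 -0.088  -0.021 ] w 55.6 F [-2.5 -0.5  5.2] M [-0.06  0.32  0.02]
False
t 55.11 tcp [ 0.4288 -0.0881 -0.021 ] w 54.9 F [-0.1 -0.3  5.5] M [-0.11  0.17 -0.03]
t 55.63 tcp [ 0.4285 -0.088   0.0347] w 54.9 F [ 0.3 -0.2 -0.7] M [-0.    0.15 -0.02]
```

```bash
cat >> h.py <<'E'
C=np.array([.6096,.2740])
def place(off,bottom,top=.150,op=.8):
    """off: tip height when the part stood on the bench; bottom: target height of its underside"""
    p=np.array(get_tcp_pos())
    movel([*p[:2],off+top+Z],v=.25); movel([*C,off+top+Z],v=.3)
    wait(.2);st()
    a=movel([*C,off+bottom+.006+Z],v=.06,until_force=6)
    st()
    b=movel([*C,off+bottom-.006+Z],v=.02,until_force=6)
    print("early",a,"contact",b,"underside",round(get_tcp_pos()[2]-Z-off,4));st()
    if a or not b: return False
    command_gripper(op);wait(.1)
    movel([*C,off+.165+Z],v=.2);st()
    return True
E
python3 - <<'E'
from h import *
print(place(.004,.080))
E
```

```text
t 57.86 tcp [0.6095 0.2731 0.129 ] w 55.0 F [-0.   0.3 -1.1] M [-0.04  0.15 -0.01]
t 59.08 tcp [0.61   0.2742 0.0653] w 54.9 F [ 0.1  0.2 -0.4] M [-0.01  0.14  0.  ]
early False contact True underside 0.0802
t 59.48 tcp [0.61   0.2743 0.059 ] w 55.1 F [-0.3 -0.2  5.3] M [ 0.08  0.29 -0.09]
t 60.63 tcp [0.6092 0.2738 0.1433] w 70.5 F [ 0.1  0.1 -1. ] M [-0.    0.18  0.01]
True
```

Run:
```python
from h import *
S=[.4319,-.2966]
command_gripper(.66)
move_pose([*S,.12+Z],quat(0))
movel([*S,.03+Z],v=.2);print(movel([*S,.004+Z],v=.06,until_force=5));st()
command_gripper(0.3);wait(.2);st()
command_gripper(0.66)
movel([*S,.05+Z]);move_pose([*S,.05+Z],quat(np.pi/2));print(movel([*S,.004+Z],v=.06,until_force=5))
command_gripper(0.3);wait(.2);st()
movel([*S,.06+Z]);st()
if 38<get_grip_width()*88<46: print(place(.004,.096,top=.155,op=.66))
```

```text
False
t 64.47 tcp [ 0.4317 -0.2965 -0.0215] w 58.3 F [-0.5 -0.3 -0.3] M [-0.05  0.03  0.06]
t 65.09 tcp [ 0.432  -0.2967 -0.021 ] w 41.3 F [-1.1  1.2  4. ] M [-0.08  0.13 -0.01]
False
t 68.97 tcp [ 0.4321 -0.2968 -0.0209] w 40.5 F [-0.4  0.6  6.6] M [-0.03  0.24 -0.04]
t 69.5 tcp [ 0.4318 -0.2965  0.0346] w 40.5 F [ 0.4 -0.1 -1.4] M [-0.02  0.17 -0.03]
t 72.39 tcp [0.6097 0.2733 0.134 ] w 40.7 F [ 0.7 -0.5 -0.4] M [ 0.02  0.13 -0.01]
t 73.42 tcp [0.61   0.2742 0.0812] w 40.5 F [ 0.2  0.  -0.6] M [ 0.02  0.19 -0.01]
early False contact True underside 0.0962
t 73.83 tcp [0.6101 0.2743 0.075 ] w 40.7 F [-1.   0.3  5.2] M [0.12 0.26 0.01]
t 74.93 tcp [0.6094 0.2739 0.1437] w 58.2 F [-0.6 -0.1 -0.7] M [-0.03  0.18 -0.  ]
True
```

Run:
```python
from h import *
S=[.6219,-.0757]
movel([*C,.20+Z],v=.2)
movel([*S,.12+Z],v=.35)
movel([*S,.03+Z],v=.15);print(movel([*S,.010+Z],v=.06,until_force=5));st()
command_gripper(0.3);wait(.2);st()
command_gripper(0.66)
movel([*S,.08+Z]);move_pose([*S,.08+Z],quat(0));print(movel([*S,.010+Z],v=.1,until_force=5))
command_gripper(0.3);wait(.2);st()
movel([*S,.06+Z]);st()
if 34<get_grip_width()*88<42: print(place(.010,.110,top=.155,op=.66))
```

```text
False
t 77.65 tcp [ 0.6216 -0.0757 -0.0156] w 58.1 F [-0.7 -0.1 -0.3] M [ 0.05  0.09 -0.04]
t 78.31 tcp [ 0.6221 -0.0758 -0.015 ] w 37.5 F [ 0.1 -1.   3.2] M [-0.06  0.2   0.01]
False
t 82.37 tcp [ 0.6222 -0.0758 -0.0146] w 37.7 F [-1.1  0.1  6.1] M [-0.01  0.32  0.08]
t 82.85 tcp [ 0.6219 -0.0757  0.0348] w 37.7 F [ 0.2 -0.5 -0.1] M [-0.09  0.03  0.01]
t 84.93 tcp [0.6099 0.2727 0.1399] w 37.5 F [-0.2  0.1 -0.1] M [-0.02  0.03 -0.01]
t 85.73 tcp [0.6098 0.2741 0.1009] w 38.0 F [-0.5 -0.2 -0.9] M [-0.08  0.05 -0.07]
early False contact True underside 0.1105
t 86.13 tcp [0.61   0.2742 0.0953] w 37.7 F [-1.7 -0.7  3.9] M [-0.14  0.16  0.01]
t 87.19 tcp [0.61   0.2742 0.1505] w 57.8 F [-1.  -0.9 -0.1] M [-0.05  0.07 -0.05]
True
```

Run:
```python
from h import *
movel([*C,.25+Z],v=.2);movel([.45,-.05,.25+Z],v=.35)
im=read_camera("top").astype(int);u=w2px("top",np.array([C[0],C[1],.15]));x,y=np.round(u).astype(int)
b=im[y-14:y+15,x-14:x+15];m=((b.sum(2)<130)).astype(np.uint8)
n,l,s,c=cv2.connectedComponentsWithStats(m);k=1+np.argmax(s[1:,4]);print(u,s[k],c[k]+[x-14,y-14],px2w("top",*(c[k]+[x-14,y-14]),.15))
st();job_done()
```

```text
[205.79620114 137.53126656] [12 10 12 13 60] [211.35       142.13333333] [0.59827124 0.25938186 0.15      ]
t 88.95 tcp [ 0.4504 -0.0491  0.2245] w 58.1 F [ 0.3  0.1 -0.1] M [-0.07  0.01 -0.01]
the job is handed in; nothing more can be done
```

I placed all five parts on the foot in the order asked and handed the job in at 89 s. Each stopped on contact within 1 mm of its seated height. My last camera check, on the cap, found a dark patch about 19 mm off centre, probably a shadow. I handed in without resolving it, so the cap has only the contact height behind it.

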